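# Load the laser-marking pallet in reverse order

## Robot

A 6-joint arm with a two-finger parallel gripper is mounted at the origin on the work surface. World frame = base frame: x ahead of the robot, y to its left, z up, the work surface at z = 0. Lengths are in m, angles in rad, forces in N, time in s.
With the tool pointing down it reaches from about 0.35 to 0.975 m from the base axis. Payload 4.9 kg.
Tool frame: the origin (TCP) lies on the centre line of the jaws, within the pads' length; the fingertips stand manip.tip_reach ahead of it and the grasp point (between the pads) is the TCP (manip.tip_reach is the distance from the TCP to the fingertips, in m); z points along the fingers, y is the line along which they close (so a half turn about z gives the same grasp; the last joint's range is limited). The gripper opens to 85 mm and grips with 20 to 120 N. Pads are 22 mm wide; open, the fingers measure 114 mm over their backs; the gripper's body (76 mm by 85 mm) begins 54 mm behind the grasp point. The pads swing forward as they close: fully open they stand 13 mm farther back than shut.
Start: joints at [1.171, 0.053, 1.613, -0, 1.476, -0.119], TCP at [0.173, 0.601, 0.25] pointing down, gripper open.
Joint ranges: [-3.01, 3.01], [-1.01, 2.22], [0.06, 2.58], [-1.02, 4.17], [0.09, 2.62], [-3.14, 3.14]. Speed limits (rad/s): [2.57, 2.57, 3.14, 3.14, 3.14, 3.14].

## Interface

Orientations are given as a unit quaternion [w, x, y, z].
In Python, from plant import manip gives the robot as it stands. The module is installed in compiled form; this text tells all that it offers.
- The arm moves only by the tool move_arm, never from a script. Its argument "rows" is a list of rows, each a list of 7 numbers: the shift along the tool's x, y, z in cm, then the turn, a rotation vector about the tool's x, y, z in degrees, then the opening, from -1 (shut) to 1 (fully open). In form: [[tx, ty, tz, ax, ay, az, jaw], ...]. A call has 1 to 20 rows; each row shifts and turns the commanded pose from where the row before left it, along the tool's axes as they then stand; what a row does not reach is not made up. A row lasts 1/12 s, in which the tool goes at most 41.7 mm and 7.16 degrees, less where a joint would pass 70% of its speed; a pose out of reach is approached as far as the arm can. A call is refused whole if a number of a shift passes 4.17 or a number of a turn 7.16, either way. A call with a gripper value outside its range is refused whole. The fingers move at their own pace and stop on an object; the grip force is fixed at half the most. Time passes only in rows, so rows that do not move let the fingers close. It gives the time, the measured TCP pose, the force, the opening and the grip force at its end, in the units of the state.
- manip.state(): the state, without advancing time (a new reading comes with each control period).
- manip.grab_frame(name): name is "scene" or "top"; returns a dict with "img" (400x640x3 uint8, blue, green, red), "mtx" (3x3 intrinsics, pixels), "R" (3x3) and "t" (3): a world point X has camera coordinates R X + t. Camera axes: x right, y down, z forward; pixel columns grow to the right and rows downward; lengths in m; the calibration is good to about 2 mm. A picture is of the moment at which its call begins. There is no depth.
- manip.job_done(): hands the job in; it is judged then, once.
The state is a dict: "time": time; "joint_pos": joint angles; "joint_vel": joint speeds; "joint_efforts": joint torques, N m; "tool_pos": TCP position; "tool_rot": TCP orientation; "contact_force": force on the tool from outside, world axes, zero at the start; "ft_torque": the same for the moment, N m; "gripper_width": opening from 0.0 (shut) to 1.0 (fully open); "grasp_force": force on a finger pad.
Only numpy, scipy, OpenCV 4.12 (cv2) and the standard library are available. Lean on these libraries where they do the work, as an engineer would, in place of code of your own. Each camera call takes 0.05 s, during which the arm holds its last target. There are 200 camera calls.

## Task

Move the four metal blanks from the wooden storage rail into the pockets of the laser-marking pallet, one to a pocket, in the reverse order: seen from the robot, the blank at the left end of the rail goes into the right-end pocket, the next into the one beside it, and so on. Set each one down gently, standing upright on its pocket's floor, and never let one fall over.

Things in the scene. Friction and masses are not known exactly. Their poses are not given: they have to be found in the camera images.
- tube: Round bushing of bare steel, a tube: outside diameter 36 mm, bore 20 mm, height 52 mm, about 0.24 kg. Loose; it starts upright on its seat (foot 18 mm above the table), centred within about 2 mm and turned up to 0.12 rad against the rail. Origin: centre of its foot; z runs up its axis.
- hex: Solid hexagonal steel spacer: 32 mm across flats, height 66 mm (the tallest), about 0.36 kg, a small dark thread hole in its top. Flats face its own +x and -x. Loose; it starts upright on its seat (foot 18 mm above the table), centred within about 2 mm and turned up to 0.12 rad against the rail. Origin: centre of its foot; z runs up its axis.
- profile: Stub of square aluminium slotted profile: 30 x 30 mm, height 56 mm, about 0.12 kg, an open groove down the middle of each side (an X-like outline from above); to the fingers each side acts as flat. Loose; it starts upright on its seat (foot 18 mm above the table), centred within about 2 mm and turned up to 0.12 rad against the rail. Origin: centre of its foot; z runs up its axis.
- bar: Piece of flat aluminium bar standing on end: 22 mm thick along its x, 40 mm wide along its y, height 60 mm, about 0.14 kg, two dark holes in each broad face. Loose; it starts upright on its seat (foot 18 mm above the table), centred within about 2 mm and turned up to 0.12 rad against the rail. Origin: centre of its foot; z runs up its axis.
- seat_tube: Round seat, diameter 52 mm, black plastic, 6 mm thick, fixed flat on the rail's top; the bushing starts standing on it and it stays behind, showing where the bushing came from. Origin: centre of its underside, 12 mm above the table; axes as the rail's.
- seat_hex: Hexagonal seat, 48 mm across flats, black plastic, 6 mm thick, fixed flat on the rail's top; the hexagonal spacer starts standing on it and it stays behind, showing where the hexagonal spacer came from. Origin: centre of its underside, 12 mm above the table; axes as the rail's.
- seat_profile: Square seat, 46 x 46 mm, black plastic, 6 mm thick, fixed flat on the rail's top; the profile stub starts standing on it and it stays behind, showing where the profile stub came from. Origin: centre of its underside, 12 mm above the table; axes as the rail's.
- seat_bar: Oblong seat, 36 mm (x) by 54 mm (y), black plastic, 6 mm thick, fixed flat on the rail's top; the flat bar piece starts standing on it and it stays behind, showing where the flat bar piece came from. Origin: centre of its underside, 12 mm above the table; axes as the rail's.
- rail: Storage rail: a fixed wooden strip, 76 (x) by 256 (y) mm, 12 mm thick, on the robot's left or right. Origin: centre of its underside, on the table; y along the row towards the robot's left (within 0.35 rad of world +y), x away from the robot. The seats lie at x = 0, y = +90, +30, -30, -90 mm, one at each, in any order. A screwdriver, up to 35 mm high, lies about 105 mm beyond its middle line.
- pallet: Pallet: fixed dark perforated plate, 130 (x) by 300 (y) mm, 6 mm thick, with four empty pockets between aluminium walls. Origin: centre of its underside, on the table; axes like the rail's (own yaw). Pockets: centres x = 0, y = +90, +30, -30, -90 mm; 54 x 54 mm inside; floor 6 mm, wall tops 18 mm above the table; dividers 6 mm thick. Things up to 14 mm high lie 115 mm beyond and before.

How it is judged:
By the outcome, as a careful person would: the job done as asked, in the order asked, and still so for the second after the job is handed in, with the robot touching nothing.
It also fails if it takes over 120 s, if anything falls off the work surface, if the arm or the gripper's body presses on something with over 40 N, if the wrist force passes 120 N, or if a joint passes its speed limit or range.

## Working session

There is one attempt and no reset: what is moved stays moved. The work goes in short steps, Python scripts to look and compute and a tool call to move; the robot and the scene stay as the last step left them, time stands still between calls to the robot, and variables do not carry over. Pictures are saved under pics/ and viewed, at most 14 in all, crops included, and the job is handed in when it is done.

Besides the shell and the picture viewer there is one more tool, called as name(argument=value, ...), one argument or row to a line, values as JSON. move_arm: Moves the arm, as the interface text tells. Its arguments: {"type":"object","properties":{"rows":{"type":"array","items":{"type":"array","items":{"type":"number"}}}},"required":["rows"]}

```bash
mkdir -p pics
python3 - <<'E'
from plant import manip
import cv2,numpy as np
print(manip.tip_reach, manip.state())
for n in("scene","top"):
    f=manip.grab_frame(n); cv2.imwrite(f"pics/{n}0.png",f["img"]); print(n,f["mtx"].tolist(),f["R"].tolist(),f["t"].tolist())
E
```

```text
0.019 {'time': 0.0, 'joint_pos': array([ 1.17096930e+00,  5.33654099e-02,  1.61430436e+00, -3.64854102e-06,
        1.47601370e+00, -1.19017690e-01]), 'joint_vel': array([-2.02649093e-03, -6.10164156e-05, -1.12439668e-03,  3.46897246e-04,
        2.15760417e-03, -1.77437108e-03]), 'joint_efforts': array([ 5.25568248e-04, -3.93680584e+01, -3.70179176e+01, -1.37262286e-04,
        7.02381876e-03,  2.65328794e-05]), 'tool_pos': array([0.1729874 , 0.59996721, 0.2490515 ]), 'tool_rot': array([-2.66415130e-04,  1.39943566e-01,  9.90158929e-01, -1.01089203e-03]), 'contact_force': array([ 0.76506006, -0.23171394, -0.10333949]), 'ft_torque': array([ 0.04279554, -0.01915134, -0.03030961]), 'grasp_force': 0.0, 'gripper_width': 1.0013012856074757}
scene [[421.73221303883304, 0.0, 315.3360844954677], [0.0, 421.73221303883304, 193.98041297313782], [0.0, 0.0, 1.0]] [[-0.7028526440968308, 0.7111096215738602, -0.01792391673644306], [0.5221469884679125, 0.4986445771219755, -0.6918931334684104], [-0.48307420042886035, -0.49565783743619707, -0.7217774068700749]] [0.38353551364013777, -0.23509011652777445, 1.2147539985208695]
top [[396.1981895322608, 0.0, 323.2160219220667], [0.0, 396.1981895322608, 196.54456902251326], [0.0, 0.0, 1.0]] [[0.0222597137809863, -0.999594588855163, 0.01775283284059287], [-0.9926987365902622, -0.02420479460807856, -0.1181666039542401], [0.11854840156866761, -0.014992859949262131, -0.9928350772590863]] [-0.021627985739551547, 0.5119302782841775, 0.7131074618031835]
```

View pics/top0.png

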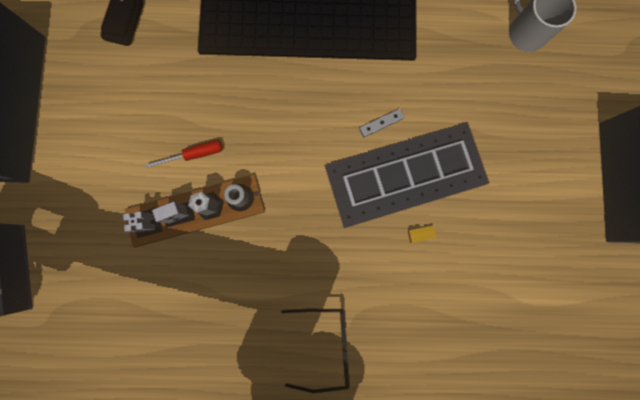

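View pics/scene0.png

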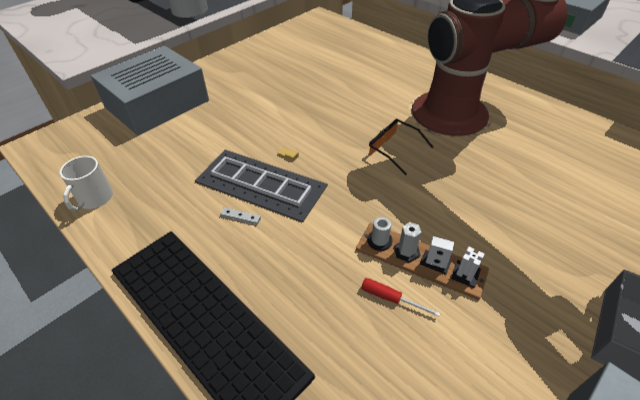

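Run:
```python
import cv2,numpy as np
t=cv2.imread("pics/top0.png"); s=cv2.imread("pics/scene0.png")
z=lambda a:cv2.resize(cv2.convertScaleAbs(a,alpha=1.6,beta=10),None,fx=4,fy=4,interpolation=cv2.INTER_CUBIC)
cv2.imwrite("pics/a.png",np.vstack([z(t[165:253,115:275]),np.zeros((8,640,3),np.uint8),z(s[212:264+44-8,350:510])[:232]]))
cv2.imwrite("pics/b.png",z(t[115:235,315:500]))
```

```text
(no output)
```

View pics/a.png

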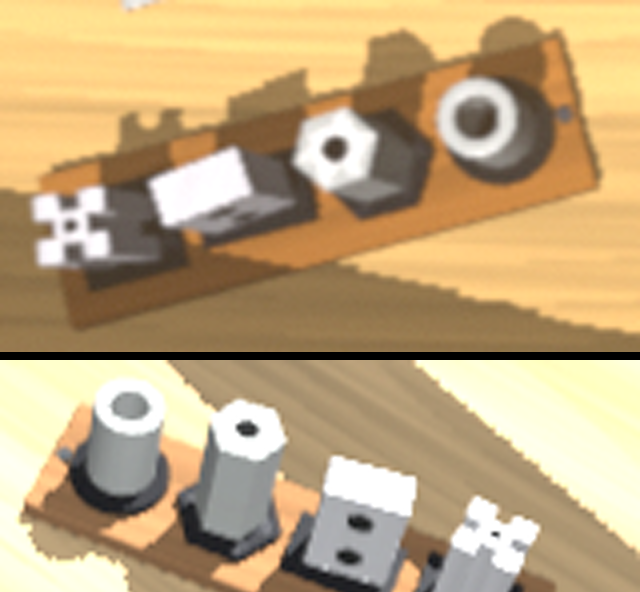

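View pics/b.png

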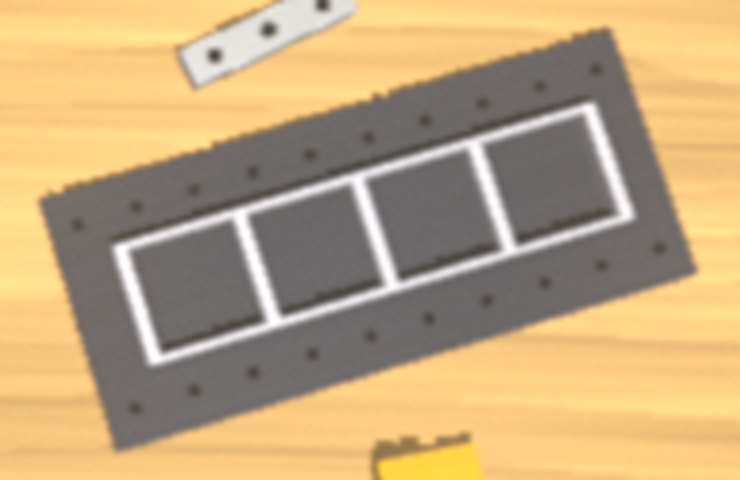

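```bash
cat > h.py <<'E'
import numpy as np
T=(np.array([[396.198,0,323.216],[0,396.198,196.5446],[0,0,1]]),np.array([[0.0222597137809863,-0.999594588855163,0.01775283284059287],[-0.9926987365902622,-0.02420479460807856,-0.1181666039542401],[0.11854840156866761,-0.014992859949262131,-0.9928350772590863]]),np.array([-0.021627985739551547,0.5119302782841775,0.7131074618031835]))
S=(np.array([[421.732,0,315.336],[0,421.732,193.9804],[0,0,1]]),np.array([[-0.7028526440968308,0.7111096215738602,-0.01792391673644306],[0.5221469884679125,0.4986445771219755,-0.6918931334684104],[-0.48307420042886035,-0.49565783743619707,-0.7217774068700749]]),np.array([0.38353551364013777,-0.23509011652777445,1.2147539985208695]))
def plane(c,uv,z):
    K,R,t=c; d=R.T@np.linalg.inv(K)@np.array([*uv,1.]); o=-R.T@t
    return (o+d*(z-o[2])/d[2])[:2]
def proj(c,X):
    K,R,t=c; p=K@(R@np.asarray(X,float)+t); return p[:2]/p[2]
def rect(P,L): # fit pose (x,y,yaw) of local pts L to P
    P,L=np.array(P),np.array(L); p,l=P.mean(0),L.mean(0); A=(L-l); B=(P-p)
    a=np.arctan2((A[:,0]*B[:,1]-A[:,1]*B[:,0]).sum(),(A*B).sum()); R=np.array([[np.cos(a),-np.sin(a)],[np.sin(a),np.cos(a)]])
    c=p-R@l; return np.r_[c,a], np.linalg.norm(P-(L@R.T+c),axis=1)*1000
E
python3 - <<'E'
from h import *
np.set_printoptions(precision=4,suppress=True)
f=lambda X,Y,x0,y0:(x0+(X+.5)/4-.5,y0+(Y+.5)/4-.5)
a=lambda X,Y:f(X,Y,115,165); b=lambda X,Y:f(X,Y,315,115); s=lambda X,Y:f(X,Y-360,350,212)
pl=lambda q,fn,c,z:[plane(c,fn(*p),z) for p in q]
h,w=.065,.15
print('pallet',rect(pl([(40,200),(610,28),(696,270),(118,450)],b,T,.006),[(h,w),(h,-w),(-h,-w),(-h,w)]))
h,w=.030,.123
print('walls',rect(pl([(112,245),(593,102),(634,217),(152,365)],b,T,.018),[(h,w),(h,-w),(-h,-w),(-h,w)]))
h,w=.038,.128
rail,e=rect(pl([(560,32),(598,186),(76,330)],a,T,.012),[(h,-w),(-h,-w),(-h,w)]);print('rail',rail,e)
c,sn=np.cos(rail[2]),np.sin(rail[2])
for n,y in zip(('profile','bar','hex','tube'),(.09,.03,-.03,-.09)): print(n,'seat',rail[:2]+[-sn*y,c*y])
print('tube',pl([(477,118)],a,T,.07),pl([(130,405)],s,S,.07))
print('hex',pl([(335,150)],a,T,.084),pl([(247,428)],s,S,.084))
h,w=.011,.02
print('bar',rect(pl([(150,185),(235,148),(252,200),(165,230)],a,T,.078),[(h,w),(h,-w),(-h,-w),(-h,w)]))
print('barS',rect(pl([(330,458),(416,475),(410,506),(322,492)],s,S,.078),[(-h,-w),(-h,w),(h,w),(h,-w)]))
h,w=.015,.015
print('prof',rect(pl([(33,195),(103,188),(110,262),(38,266)],a,T,.074),[(h,w),(h,-w),(-h,-w),(-h,w)]),pl([(495,533)],s,S,.074))
E
```

```text
pallet (array([ 0.5649, -0.1728,  0.3226]), array([1.7086, 1.2883, 1.8253, 1.337 ]))
walls (array([ 0.5646, -0.173 ,  0.3199]), array([0.6306, 0.2704, 0.1087, 0.6496]))
rail [0.4835 0.2345 0.2977] [0.5355 1.6181 1.6417]
profile seat [0.4571 0.3206]
bar seat [0.4747 0.2632]
hex seat [0.4923 0.2058]
tube seat [0.5099 0.1485]
tube [array([0.508 , 0.1492])] [array([0.5081, 0.1524])]
hex [array([0.4909, 0.2067])] [array([0.4906, 0.2083])]
bar (array([0.4724, 0.2654, 0.3987]), array([0.8625, 1.1945, 1.1796, 0.5225]))
barS (array([0.4733, 0.2671, 0.5099]), array([1.2197, 1.3061, 2.0858, 1.0716]))
prof (array([0.4553, 0.3217, 0.1313]), array([1.1401, 0.8618, 1.9179, 0.0817])) [array([0.455 , 0.3238])]
```

```bash
cat > go.py <<'E'
import sys,numpy as np
from plant import manip
from scipy.spatial.transform import Rotation as Ro
def go(x,y,z,yaw):
    s=manip.state(); w=s['tool_rot']; R=Ro.from_quat([*w[1:],w[0]]).as_matrix()
    # desired: z down, tool y at angle yaw (or +pi)
    best=None
    for a in (yaw,yaw+np.pi):
        yv=np.array([np.cos(a),np.sin(a),0]); zv=np.array([0,0,-1.]); D=np.c_[np.cross(yv,zv),yv,zv]
        rv=Ro.from_matrix(R.T@D).as_rotvec()
        if best is None or abs(rv[2])<abs(best[0][2]): best=(rv,D)
    d=np.array([x,y,z])-s['tool_pos']
    r=lambda v:np.round(v,2).tolist()
    print('t',round(s['time'],2),'pos',s['tool_pos'].round(4).tolist(),'turn deg',r(np.degrees(best[0])),'shift cm now',r(R.T@d*100),'shift after turn',r(best[1].T@d*100),'w',round(s['gripper_width'],3),'gf',round(s['grasp_force'],1),'F',r(s['contact_force']),'q6',round(s['joint_pos'][5],2))
if __name__=="__main__": go(*map(float,sys.argv[1:5]))
E
python3 go.py .508 .1505 .18 .298
```

```text
t 0.1 pos [0.173, 0.6, 0.2492] turn deg [-0.1, 0.04, 56.83] shift cm now [-44.65, -33.9, 6.97] shift after turn [-52.81, 18.82, 6.92] w 0.996 gf 0.0 F [0.76, -0.32, -0.34] q6 -0.12
```

move_arm(
  rows=[
    [0, 0, 0, 0, 0, 3, 1],
    [0, 0, 0, 0, 0, 6, 1],
    [0, 0, 0, 0, 0, 6, 1],
    [0, 0, 0, 0, 0, 6, 1],
    [0, 0, 0, 0, 0, 6, 1],
    [0, 0, 0, 0, 0, 6, 1],
    [0, 0, 0, 0, 0, 6, 1],
    [0, 0, 0, 0, 0, 6, 1],
    [0, 0, 0, 0, 0, 6, 1],
    [0, 0, 0, 0, 0, 4, 1],
    [0, 0, 0, 0, 0, 1.8, 1],
  ],
)

```text
time: 1.02
tool_pos: [0.1731, 0.6002, 0.2495]
tool_rot: [0.0, 0.595, 0.804, -0.001]
contact_force: [-0.4, 0.0, -0.4]
gripper_width: 0.995
grasp_force: 0.0
```

move_arm(
  rows=[
    [-1, 0.4, 0.2, 0, 0, 0, 1],
    [-2, 0.7, 0.3, 0, 0, 0, 1],
    [-3, 1.1, 0.4, 0, 0, 0, 1],
    [-3, 1.1, 0.4, 0, 0, 0, 1],
    [-3, 1.1, 0.4, 0, 0, 0, 1],
    [-3, 1.1, 0.4, 0, 0, 0, 1],
    [-3, 1.1, 0.4, 0, 0, 0, 1],
    [-3, 1.1, 0.4, 0, 0, 0, 1],
    [-3, 1.1, 0.4, 0, 0, 0, 1],
    [-3, 1.1, 0.4, 0, 0, 0, 1],
    [-3, 1.1, 0.4, 0, 0, 0, 1],
    [-3, 1.1, 0.4, 0, 0, 0, 1],
    [-3, 1.1, 0.4, 0, 0, 0, 1],
    [-3, 1.1, 0.4, 0, 0, 0, 1],
    [-3, 1.1, 0.4, 0, 0, 0, 1],
    [-3, 1.1, 0.4, 0, 0, 0, 1],
    [-3, 1.1, 0.4, 0, 0, 0, 1],
    [-2.8, 0.8, 0.4, 0, 0, 0, 1],
    [-1.5, 0.4, 0, 0, 0, 0, 1],
    [-0.5, 0, 0, 0, 0, 0, 1],
  ],
)

```text
time: 2.68
tool_pos: [0.5088, 0.1485, 0.1805]
tool_rot: [-0.0, 0.595, 0.804, -0.001]
contact_force: [0.5, -0.0, -0.8]
gripper_width: 1.001
grasp_force: 0.0
```

```bash
python3 go.py .508 .1505 .054 .298
```

```text
t 2.68 pos [0.5088, 0.1485, 0.1805] turn deg [-0.08, 0.03, -0.11] shift cm now [0.22, 0.0, 12.65] shift after turn [0.22, -0.02, 12.65] w 1.001 gf 0.0 F [0.47, -0.04, -0.78] q6 -0.15
```

move_arm(
  rows=[
    [0.2, 0, 1, 0, 0, 0, 1],
    [0, 0, 2, 0, 0, 0, 1],
    [0, 0, 2.5, 0, 0, 0, 1],
    [0, 0, 2.5, 0, 0, 0, 1],
    [0, 0, 2, 0, 0, 0, 1],
    [0, 0, 1.5, 0, 0, 0, 1],
    [0, 0, 0.8, 0, 0, 0, 1],
    [0, 0, 0.35, 0, 0, 0, 1],
    [0, 0, 0, 0, 0, 0, 1],
    [0, 0, 0, 0, 0, 0, 0.6],
    [0, 0, 0, 0, 0, 0, 0.4],
    [0, 0, 0, 0, 0, 0, 0.2],
    [0, 0, 0, 0, 0, 0, 0.1],
    [0, 0, 0, 0, 0, 0, 0.05],
  ],
)

```text
time: 3.85
tool_pos: [0.5081, 0.1531, 0.0555]
tool_rot: [0.0, 0.594, 0.804, 0.0]
contact_force: [0.8, -0.6, -0.3]
gripper_width: 0.526
grasp_force: 0.0
```

```bash
python3 go.py .508 .1505 .054 .298
python3 - <<'E'
from plant import manip
import cv2
f=manip.grab_frame("scene")["img"]
cv2.imwrite("pics/c.png",cv2.resize(f[150:310,330:520],None,fx=3.5,fy=3.5,interpolation=cv2.INTER_CUBIC))
E
```

```text
t 3.85 pos [0.5081, 0.1531, 0.0555] turn deg [0.07, 0.01, 0.03] shift cm now [-0.25, -0.09, 0.15] shift after turn [-0.25, -0.09, 0.15] w 0.526 gf 0.0 F [0.83, -0.58, -0.31] q6 -0.15
```

View pics/c.png

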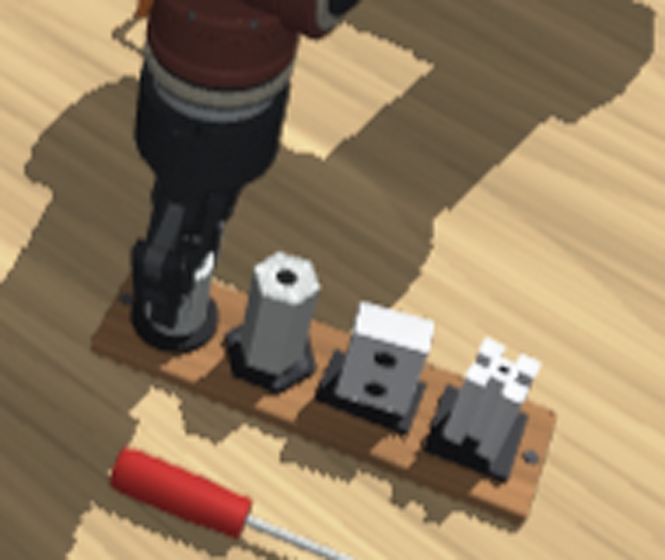

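move_arm(
  rows=[
    [-0.25, -0.1, 0.1, 0, 0, 0, 0.05],
    [0, 0, 0, 0, 0, 0, 0],
    [0, 0, 0, 0, 0, 0, -0.1],
    [0, 0, 0, 0, 0, 0, -0.15],
    [0, 0, 0, 0, 0, 0, -0.2],
    [0, 0, 0, 0, 0, 0, -0.3],
    [0, 0, 0, 0, 0, 0, -1],
    [0, 0, 0, 0, 0, 0, -1],
    [0, 0, 0, 0, 0, 0, -1],
    [0, 0, 0, 0, 0, 0, -1],
  ],
)

```text
time: 4.73
tool_pos: [0.5081, 0.1504, 0.0544]
tool_rot: [0.001, 0.594, 0.804, 0.0]
contact_force: [2.5, -0.2, 3.4]
gripper_width: 0.39
grasp_force: 60.0
```

```bash
python3 go.py .508 .1505 .18 .298
```

```text
t 4.73 pos [0.5081, 0.1504, 0.0544] turn deg [0.08, 0.02, 0.04] shift cm now [0.0, 0.01, -12.56] shift after turn [0.01, -0.0, -12.56] w 0.39 gf 60.0 F [2.48, -0.22, 3.38] q6 -0.15
```

move_arm(
  rows=[
    [0, 0, -0.4, 0, 0, 0, -1],
    [0, 0, -1, 0, 0, 0, -1],
    [0, 0, -2, 0, 0, 0, -1],
    [0, 0, -2.5, 0, 0, 0, -1],
    [0, 0, -2.5, 0, 0, 0, -1],
    [0, 0, -2, 0, 0, 0, -1],
    [0, 0, -1.2, 0, 0, 0, -1],
    [0, 0, -0.5, 0, 0, 0, -1],
  ],
)

```text
time: 5.4
tool_pos: [0.5078, 0.1506, 0.1769]
tool_rot: [0.001, 0.594, 0.804, 0.001]
contact_force: [-1.3, 0.9, -1.9]
gripper_width: 0.398
grasp_force: 60.0
```

```bash
python3 go.py .5363 -.0876 .1 .32
```

```text
t 5.4 pos [0.5078, 0.1506, 0.1769] turn deg [0.13, 0.01, -1.21] shift cm now [-23.6, -4.31, 7.69] shift after turn [-23.51, -4.79, 7.69] w 0.398 gf 60.0 F [-1.26, 0.93, -1.86] q6 -0.15
```

move_arm(
  rows=[
    [0, 0, 0, 0, 0, -1.2, -1],
    [-0.5, -0.1, 0, 0, 0, 0, -1],
    [-1.2, -0.2, 0, 0, 0, 0, -1],
    [-2, -0.4, 0.3, 0, 0, 0, -1],
    [-2.5, -0.5, 0.6, 0, 0, 0, -1],
    [-2.5, -0.5, 0.8, 0, 0, 0, -1],
    [-2.5, -0.5, 1, 0, 0, 0, -1],
    [-2.5, -0.5, 1, 0, 0, 0, -1],
    [-2.5, -0.5, 1, 0, 0, 0, -1],
    [-2.5, -0.5, 1, 0, 0, 0, -1],
    [-2, -0.5, 1, 0, 0, 0, -1],
    [-1.5, -0.3, 0.6, 0, 0, 0, -1],
    [-0.9, -0.2, 0.4, 0, 0, 0, -1],
    [-0.4, -0.1, 0, 0, 0, 0, -1],
    [0, 0, 0, 0, 0, 0, -1],
  ],
)

```text
time: 6.65
tool_pos: [0.535, -0.0885, 0.0969]
tool_rot: [-0.001, 0.586, 0.81, -0.0]
contact_force: [0.2, 0.3, -2.8]
gripper_width: 0.399
grasp_force: 60.0
```

```bash
python3 go.py .5363 -.0876 .0424 .32
```

```text
t 6.65 pos [0.535, -0.0885, 0.0969] turn deg [-0.09, -0.06, -0.1] shift cm now [0.04, 0.16, 5.45] shift after turn [0.05, 0.15, 5.45] w 0.399 gf 60.0 F [0.2, 0.26, -2.81] q6 -0.62
```

Descend to about 5 mm above the floor, then re-check.

move_arm(
  rows=[
    [0, 0.15, 0.6, 0, 0, 0, -1],
    [0, 0, 1, 0, 0, 0, -1],
    [0, 0, 1.2, 0, 0, 0, -1],
    [0, 0, 1, 0, 0, 0, -1],
    [0, 0, 0.6, 0, 0, 0, -1],
    [0, 0, 0.4, 0, 0, 0, -1],
    [0, 0, 0, 0, 0, 0, -1],
  ],
)

```text
time: 7.23
tool_pos: [0.5361, -0.0868, 0.0482]
tool_rot: [-0.001, 0.585, 0.811, -0.0]
contact_force: [0.3, -0.3, -3.0]
gripper_width: 0.396
grasp_force: 60.0
```

```bash
python3 go.py .5363 -.0876 .0424 .32;  python3 - <<'E'
from plant import manip
import cv2,numpy as np
f=manip.grab_frame("scene")["img"];g=manip.grab_frame("top")["img"]
z=lambda a:cv2.resize(a,None,fx=3,fy=3,interpolation=cv2.INTER_CUBIC)
cv2.imwrite("pics/d.png",np.hstack([z(f[100:230,190:320]),z(g[110:240,320:450])]))
E
```

```text
t 7.23 pos [0.5361, -0.0868, 0.0482] turn deg [-0.13, -0.09, -0.0] shift cm now [-0.08, -0.01, 0.58] shift after turn [-0.08, -0.01, 0.58] w 0.396 gf 60.0 F [0.31, -0.32, -2.98] q6 -0.62
```

View pics/d.png

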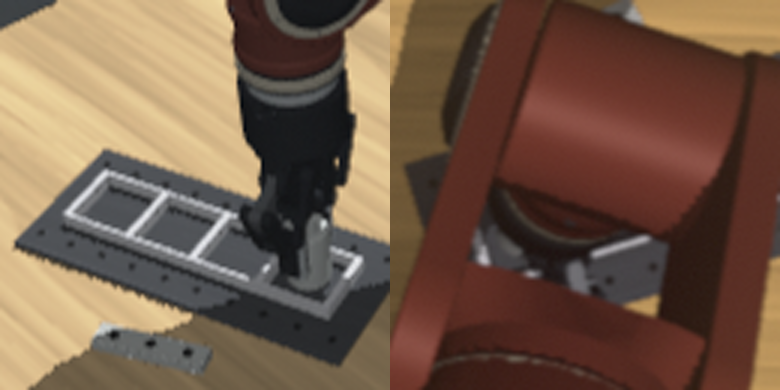

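move_arm(
  rows=[
    [-0.08, 0, 0.2, 0, 0, 0, -1],
    [0, 0, 0.1, 0, 0, 0, -1],
    [0, 0, 0.1, 0, 0, 0, -1],
    [0, 0, 0.07, 0, 0, 0, -1],
    [0, 0, 0.05, 0, 0, 0, -1],
    [0, 0, 0, 0, 0, 0, -1],
  ],
)

```text
time: 7.83
tool_pos: [0.5373, -0.0881, 0.0446]
tool_rot: [-0.0, 0.586, 0.811, -0.0]
contact_force: [-0.2, -0.6, -2.5]
gripper_width: 0.393
grasp_force: 60.0
```

```bash
python3 go.py .5363 -.0876 .0424 .32
```

```text
t 7.83 pos [0.5373, -0.0881, 0.0446] turn deg [-0.0, 0.0, -0.03] shift cm now [0.08, -0.08, 0.22] shift after turn [0.08, -0.08, 0.22] w 0.393 gf 60.0 F [-0.22, -0.6, -2.52] q6 -0.62
```

move_arm(
  rows=[
    [0.08, -0.08, 0.08, 0, 0, 0, -1],
    [0, 0, 0.05, 0, 0, 0, -1],
    [0, 0, 0.05, 0, 0, 0, -1],
    [0, 0, 0, 0, 0, 0, -1],
  ],
)

```text
time: 8.17
tool_pos: [0.5362, -0.0875, 0.0427]
tool_rot: [-0.0, 0.586, 0.811, -0.0]
contact_force: [0.3, -0.2, -2.7]
gripper_width: 0.396
grasp_force: 60.0
```

```bash
python3 go.py .5363 -.0876 .0424 .32
```

```text
t 8.17 pos [0.5362, -0.0875, 0.0427] turn deg [-0.01, -0.01, -0.02] shift cm now [-0.01, 0.0, 0.03] shift after turn [-0.01, 0.0, 0.03] w 0.396 gf 60.0 F [0.31, -0.17, -2.73] q6 -0.62
```

move_arm(
  rows=[
    [0, 0, 0.04, 0, 0, 0, -1],
    [0, 0, 0.03, 0, 0, 0, -1],
    [0, 0, 0, 0, 0, 0, -1],
  ],
)

```text
time: 8.42
tool_pos: [0.5364, -0.0876, 0.0424]
tool_rot: [0.0, 0.586, 0.811, -0.0]
contact_force: [-0.8, 0.3, 0.4]
gripper_width: 0.398
grasp_force: 60.3
```

```bash
python3 go.py .5363 -.0876 .0424 .32
```

```text
t 8.42 pos [0.5364, -0.0876, 0.0424] turn deg [-0.0, 0.0, -0.02] shift cm now [0.0, -0.01, -0.0] shift after turn [0.0, -0.01, -0.0] w 0.398 gf 60.3 F [-0.84, 0.26, 0.37] q6 -0.62
```

move_arm(
  rows=[
    [0, 0, 0, 0, 0, 0, -0.15],
    [0, 0, 0, 0, 0, 0, 0],
    [0, 0, 0, 0, 0, 0, 0.3],
    [0, 0, 0, 0, 0, 0, 0.7],
    [0, 0, 0, 0, 0, 0, 1],
    [0, 0, 0, 0, 0, 0, 1],
    [0, 0, 0, 0, 0, 0, 1],
    [0, 0, -0.5, 0, 0, 0, 1],
    [0, 0, -1, 0, 0, 0, 1],
    [0, 0, -2, 0, 0, 0, 1],
    [0, 0, -2.5, 0, 0, 0, 1],
    [0, 0, -2.5, 0, 0, 0, 1],
    [0, 0, -2.5, 0, 0, 0, 1],
    [0, 0, -1.5, 0, 0, 0, 1],
    [0, 0, -0.7, 0, 0, 0, 1],
  ],
)

```text
time: 9.67
tool_pos: [0.5381, -0.0881, 0.1787]
tool_rot: [0.003, 0.586, 0.811, 0.001]
contact_force: [-0.1, 0.1, 0.9]
gripper_width: 0.999
grasp_force: 0.0
```

```bash
python3 go.py .491 .2075 .16 .2
```

```text
t 9.67 pos [0.5381, -0.0881, 0.1787] turn deg [0.32, 0.2, 6.85] shift cm now [29.55, 4.81, 1.78] shift after turn [29.9, 1.26, 1.87] w 0.999 gf 0.0 F [-0.07, 0.09, 0.87] q6 -0.62
```

move_arm(
  rows=[
    [0, 0, 0, 0.2, 0.1, 3.4, 1],
    [0, 0, 0, 0.1, 0.1, 3.4, 1],
    [1, 0.1, 0, 0, 0, 0, 1],
    [2, 0.1, 0.1, 0, 0, 0, 1],
    [3, 0.1, 0.2, 0, 0, 0, 1],
    [3, 0.1, 0.2, 0, 0, 0, 1],
    [3, 0.1, 0.2, 0, 0, 0, 1],
    [3, 0.1, 0.2, 0, 0, 0, 1],
    [3, 0.1, 0.2, 0, 0, 0, 1],
    [3, 0.1, 0.2, 0, 0, 0, 1],
    [3, 0.1, 0.2, 0, 0, 0, 1],
    [2.5, 0.1, 0.2, 0, 0, 0, 1],
    [1.8, 0.1, 0.2, 0, 0, 0, 1],
    [1.1, 0.1, 0, 0, 0, 0, 1],
    [0.5, 0.06, 0, 0, 0, 0, 1],
    [0, 0, 0, 0, 0, 0, 1],
  ],
)

```text
time: 11.0
tool_pos: [0.4886, 0.2087, 0.1558]
tool_rot: [-0.003, 0.632, 0.775, -0.001]
contact_force: [0.9, 0.1, 0.3]
gripper_width: 0.999
grasp_force: 0.0
```

```bash
python3 go.py .491 .2075 .06 .2;  python3 - <<'E'
from plant import manip
import cv2,numpy as np
f=manip.grab_frame("scene")["img"]
cv2.imwrite("pics/e.png",cv2.resize(f[110:310,190:520],None,fx=2.4,fy=2.4,interpolation=cv2.INTER_CUBIC))
E
```

```text
t 11.0 pos [0.4886, 0.2087, 0.1558] turn deg [-0.33, -0.17, 0.17] shift cm now [-0.2, 0.27, 9.58] shift after turn [-0.17, 0.21, 9.58] w 0.999 gf 0.0 F [0.9, 0.14, 0.34] q6 0.06
```

View pics/e.png

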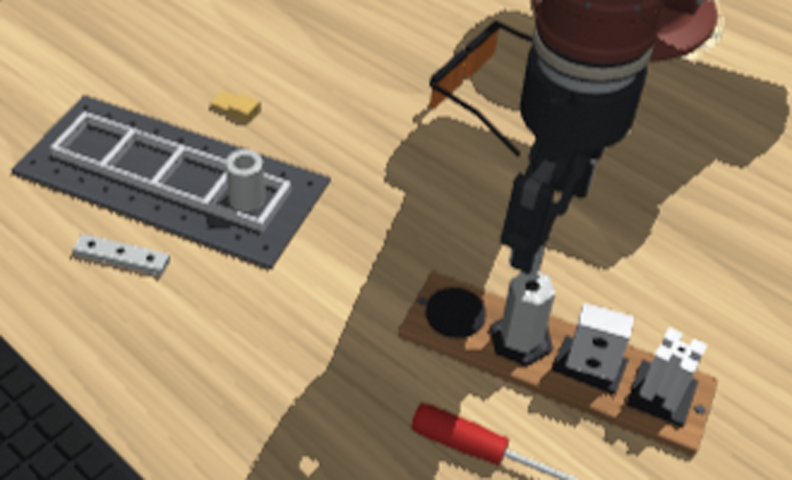

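move_arm(
  rows=[
    [-0.18, 0.24, 0.8, 0, 0, 0, 1],
    [0, 0, 1.5, 0, 0, 0, 1],
    [0, 0, 2, 0, 0, 0, 1],
    [0, 0, 2, 0, 0, 0, 1],
    [0, 0, 1.5, 0, 0, 0, 1],
    [0, 0, 1, 0, 0, 0, 1],
    [0, 0, 0.6, 0, 0, 0, 0.6],
    [0, 0, 0.2, 0, 0, 0, 0.4],
    [0, 0, 0, 0, 0, 0, 0.2],
    [0, 0, 0, 0, 0, 0, 0.1],
  ],
)

```text
time: 11.88
tool_pos: [0.4919, 0.2069, 0.0609]
tool_rot: [-0.002, 0.633, 0.774, -0.0]
contact_force: [-0.3, -0.8, -0.4]
gripper_width: 0.549
grasp_force: 0.0
```

```bash
python3 go.py .491 .2075 .06 .2
```

```text
t 11.88 pos [0.4919, 0.2069, 0.0609] turn deg [-0.22, -0.18, 0.04] shift cm now [0.08, -0.07, 0.09] shift after turn [0.08, -0.07, 0.09] w 0.549 gf 0.0 F [-0.32, -0.8, -0.42] q6 0.05
```

move_arm(
  rows=[
    [0.08, -0.07, 0, -0.2, -0.2, 0, 0],
    [0, 0, 0, 0, 0, 0, -0.1],
    [0, 0, 0, 0, 0, 0, -0.15],
    [0, 0, 0, 0, 0, 0, -0.2],
    [0, 0, 0, 0, 0, 0, -0.25],
    [0, 0, 0, 0, 0, 0, -0.3],
    [0, 0, 0, 0, 0, 0, -0.4],
    [0, 0, 0, 0, 0, 0, -1],
    [0, 0, 0, 0, 0, 0, -1],
    [0, 0, 0, 0, 0, 0, -1],
    [0, 0, 0, 0, 0, 0, -1],
  ],
)

```text
time: 12.8
tool_pos: [0.4914, 0.2079, 0.0613]
tool_rot: [0.0, 0.633, 0.774, 0.0]
contact_force: [1.6, 0.4, 6.5]
gripper_width: 0.382
grasp_force: 59.1
```

```bash
python3 go.py .5552 -.1445 .18 .32
```

```text
t 12.8 pos [0.4914, 0.2079, 0.0613] turn deg [0.05, 0.01, -6.82] shift cm now [-35.8, -0.77, -11.87] shift after turn [-35.45, -5.03, -11.87] w 0.382 gf 59.1 F [1.55, 0.44, 6.46] q6 0.06
```

move_arm(
  rows=[
    [0, 0, -0.3, 0, 0, 0, -1],
    [0, 0, -0.7, 0, 0, 0, -1],
    [0, 0, -1.5, 0, 0, 0, -1],
    [0, 0, -2, 0, 0, 0, -1],
    [0, 0, -2.5, 0, 0, 0, -1],
    [0, 0, -2.2, 0, 0, 0, -1],
    [0, 0, -1.5, 0, 0, 0, -1],
    [0, 0, -0.8, 0, 0, 0, -1],
    [0, 0, -0.3, 0, 0, 0, -1],
    [0, 0, 0, 0, 0, 0, -1],
  ],
)

```text
time: 13.63
tool_pos: [0.4899, 0.2076, 0.1776]
tool_rot: [-0.001, 0.633, 0.774, -0.001]
contact_force: [-0.1, 0.1, -2.6]
gripper_width: 0.381
grasp_force: 59.9
```

```bash
python3 go.py .5552 -.1445 .11 .32;  python3 - <<'E'
from plant import manip
import cv2,numpy as np
f=manip.grab_frame("scene")["img"]
cv2.imwrite("pics/f.png",cv2.resize(cv2.convertScaleAbs(f[150:290,340:480],alpha=1.5),None,fx=4,fy=4,interpolation=cv2.INTER_CUBIC))
E
```

```text
t 13.63 pos [0.4899, 0.2076, 0.1776] turn deg [-0.17, 0.01, -6.82] shift cm now [-35.8, -0.61, 6.77] shift after turn [-35.47, -4.88, 6.76] w 0.381 gf 59.9 F [-0.06, 0.11, -2.63] q6 0.06
```

View pics/f.png

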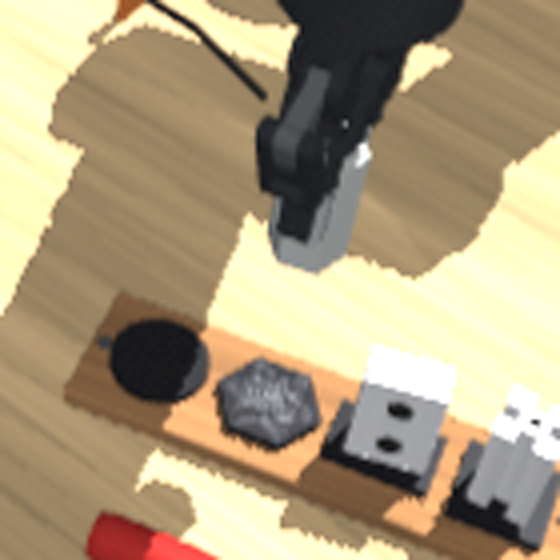

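move_arm(
  rows=[
    [0, 0, 0, 0, 0, -3.4, -1],
    [0, 0, 0, 0, 0, -3.4, -1],
    [-1, -0.1, 0, 0, 0, 0, -1],
    [-2, -0.3, 0, 0, 0, 0, -1],
    [-2.8, -0.4, 0, 0, 0, 0, -1],
    [-2.8, -0.4, 0, 0, 0, 0, -1],
    [-2.8, -0.4, 0, 0, 0, 0, -1],
    [-2.8, -0.4, 0, 0, 0, 0, -1],
    [-2.8, -0.4, 0, 0, 0, 0, -1],
    [-2.8, -0.4, 0, 0, 0, 0, -1],
    [-2.8, -0.4, 0, 0, 0, 0, -1],
    [-2.8, -0.4, 0, 0, 0, 0, -1],
    [-2.8, -0.4, 0, 0, 0, 0, -1],
    [-2.5, -0.3, 0, 0, 0, 0, -1],
    [-2, -0.2, 0, 0, 0, 0, -1],
    [-1.5, -0.2, 0, 0, 0, 0, -1],
    [-0.9, -0.1, 1, 0, 0, 0, -1],
    [-0.4, 0, 2, 0, 0, 0, -1],
    [0, 0, 2, 0, 0, 0, -1],
    [0, 0, 1, 0, 0, 0, -1],
  ],
)

```text
time: 15.35
tool_pos: [0.5541, -0.1438, 0.1139]
tool_rot: [-0.004, 0.586, 0.81, -0.001]
contact_force: [-1.2, 0.9, -3.3]
gripper_width: 0.385
grasp_force: 59.8
```

```bash
python3 go.py .5552 -.1445 .0493 .32
```

```text
t 15.35 pos [0.5541, -0.1438, 0.1139] turn deg [-0.37, -0.23, -0.07] shift cm now [-0.13, 0.13, 6.46] shift after turn [-0.1, 0.08, 6.46] w 0.385 gf 59.8 F [-1.19, 0.92, -3.32] q6 -0.7
```

move_arm(
  rows=[
    [-0.1, 0.1, 0.8, -0.2, -0.1, 0, -1],
    [0, 0, 1.3, 0, 0, 0, -1],
    [0, 0, 1.3, 0, 0, 0, -1],
    [0, 0, 1.1, 0, 0, 0, -1],
    [0, 0, 0.8, 0, 0, 0, -1],
    [0, 0, 0.5, 0, 0, 0, -1],
    [0, 0, 0.2, 0, 0, 0, -1],
    [0, 0, 0, 0, 0, 0, -1],
  ],
)

```text
time: 16.02
tool_pos: [0.5575, -0.1452, 0.0577]
tool_rot: [0.001, 0.586, 0.811, -0.0]
contact_force: [0.2, 0.8, -2.2]
gripper_width: 0.384
grasp_force: 59.9
```

```bash
python3 go.py .5552 -.1445 .0493 .32
```

```text
t 16.02 pos [0.5575, -0.1452, 0.0577] turn deg [0.06, 0.09, -0.02] shift cm now [0.14, -0.2, 0.84] shift after turn [0.14, -0.2, 0.84] w 0.384 gf 59.9 F [0.21, 0.79, -2.15] q6 -0.7
```

move_arm(
  rows=[
    [0.14, -0.2, 0.2, 0, 0, 0, -1],
    [0, 0, 0.2, 0, 0, 0, -1],
    [0, 0, 0.15, 0, 0, 0, -1],
    [0, 0, 0.08, 0, 0, 0, -1],
    [0, 0, 0.04, 0, 0, 0, -1],
    [0, 0, 0, 0, 0, 0, -1],
  ],
)

```text
time: 16.52
tool_pos: [0.5553, -0.1446, 0.0514]
tool_rot: [0.001, 0.586, 0.811, 0.0]
contact_force: [-0.6, 0.1, -3.6]
gripper_width: 0.382
grasp_force: 59.9
```

```bash
python3 go.py .5552 -.1445 .0493 .32
```

```text
t 16.52 pos [0.5553, -0.1446, 0.0514] turn deg [0.09, 0.11, -0.03] shift cm now [0.01, -0.01, 0.21] shift after turn [0.01, -0.01, 0.21] w 0.382 gf 59.9 F [-0.65, 0.09, -3.64] q6 -0.7
```

move_arm(
  rows=[
    [0, 0, 0.06, 0, 0, 0, -1],
    [0, 0, 0.05, 0, 0, 0, -1],
    [0, 0, 0.05, 0, 0, 0, -1],
    [0, 0, 0.04, 0, 0, 0, -1],
    [0, 0, 0.03, 0, 0, 0, -1],
    [0, 0, 0, 0, 0, 0, -1],
  ],
)

```text
time: 17.02
tool_pos: [0.5554, -0.1446, 0.0494]
tool_rot: [0.001, 0.586, 0.811, 0.0]
contact_force: [-2.1, 0.9, -1.3]
gripper_width: 0.382
grasp_force: 60.1
```

```bash
python3 go.py .5552 -.1445 .0493 .32
```

```text
t 17.02 pos [0.5554, -0.1446, 0.0494] turn deg [0.08, 0.11, -0.02] shift cm now [0.01, -0.01, 0.01] shift after turn [0.01, -0.01, 0.01] w 0.382 gf 60.1 F [-2.06, 0.89, -1.34] q6 -0.7
```

move_arm(
  rows=[
    [0, 0, 0.03, 0, 0, 0, -1],
    [0, 0, 0, 0, 0, 0, -0.25],
    [0, 0, 0, 0, 0, 0, -0.1],
    [0, 0, 0, 0, 0, 0, 0.2],
    [0, 0, 0, 0, 0, 0, 0.6],
    [0, 0, 0, 0, 0, 0, 1],
    [0, 0, 0, 0, 0, 0, 1],
    [0, 0, 0, 0, 0, 0, 1],
    [0, 0, -0.5, 0, 0, 0, 1],
    [0, 0, -1, 0, 0, 0, 1],
    [0, 0, -2, 0, 0, 0, 1],
    [0, 0, -2.5, 0, 0, 0, 1],
    [0, 0, -2.5, 0, 0, 0, 1],
    [0, 0, -2, 0, 0, 0, 1],
    [0, 0, -1.3, 0, 0, 0, 1],
    [0, 0, -0.5, 0, 0, 0, 1],
    [0, 0, 0, 0, 0, -2.3, 1],
    [0, 0, 0, 0, 0, -2.3, 1],
  ],
)

```text
time: 18.52
tool_pos: [0.5549, -0.1443, 0.1718]
tool_rot: [0.001, 0.552, 0.834, -0.0]
contact_force: [-0.3, 0.7, 0.8]
gripper_width: 1.004
grasp_force: 0.0
```

```bash
python3 go.py .473 .266 .16 .4
```

```text
t 18.52 pos [0.5549, -0.1443, 0.1718] turn deg [0.07, 0.11, 0.1] shift cm now [40.97, 8.51, 1.11] shift after turn [40.98, 8.43, 1.18] w 1.004 gf 0.0 F [-0.32, 0.66, 0.78] q6 -0.79
```

move_arm(
  rows=[
    [1, 0.2, 0, 0, 0, 0, 1],
    [2, 0.4, 0, 0, 0, 0, 1],
    [3, 0.6, 0, 0, 0, 0, 1],
    [3, 0.6, 0, 0, 0, 0, 1],
    [3, 0.6, 0, 0, 0, 0, 1],
    [3, 0.6, 0, 0, 0, 0, 1],
    [3, 0.6, 0, 0, 0, 0, 1],
    [3, 0.6, 0, 0, 0, 0, 1],
    [3, 0.6, 0, 0, 0, 0, 1],
    [3, 0.6, 0, 0, 0, 0, 1],
    [3, 0.6, 0, 0, 0, 0, 1],
    [3, 0.6, 0, 0, 0, 0, 1],
    [2.8, 0.7, 0.2, 0, 0, 0, 1],
    [2.2, 0.6, 0.2, 0, 0, 0, 1],
    [1.5, 0.5, 0.2, 0, 0, 0, 1],
    [0.9, 0.3, 0.2, 0, 0, 0, 1],
    [0.5, 0.3, 0.2, 0, 0, 0, 1],
    [0, 0, 0, 0, 0, 0, 1],
  ],
)

```text
time: 20.02
tool_pos: [0.4781, 0.2679, 0.16]
tool_rot: [0.001, 0.552, 0.834, -0.001]
contact_force: [0.7, 0.2, -1.1]
gripper_width: 0.999
grasp_force: 0.0
```

```bash
python3 go.py .473 .266 .059 .4
```

```text
t 20.02 pos [0.4781, 0.2679, 0.16] turn deg [-0.02, 0.11, 0.03] shift cm now [0.05, -0.54, 10.1] shift after turn [0.03, -0.54, 10.1] w 0.999 gf 0.0 F [0.74, 0.17, -1.06] q6 -0.02
```

move_arm(
  rows=[
    [0, -0.3, 0, 0, 0, 0, 1],
    [0, -0.24, 0.8, 0, 0, 0, 1],
    [0, 0, 1.5, 0, 0, 0, 1],
    [0, 0, 2, 0, 0, 0, 1],
    [0, 0, 2, 0, 0, 0, 1],
    [0, 0, 1.6, 0, 0, 0, 1],
    [0, 0, 1.2, 0, 0, 0, 1],
    [0, 0, 0.7, 0, 0, 0, 0.6],
    [0, 0, 0.2, 0, 0, 0, 0.4],
    [0, 0, 0, 0, 0, 0, 0.2],
    [0, 0, 0, 0, 0, 0, 0.1],
  ],
)

```text
time: 20.93
tool_pos: [0.4747, 0.2653, 0.062]
tool_rot: [0.002, 0.553, 0.833, 0.001]
contact_force: [-0.8, -0.3, 0.0]
gripper_width: 0.554
grasp_force: 0.0
```

```bash
python3 go.py .473 .266 .059 .4
```

```text
t 20.93 pos [0.4747, 0.2653, 0.062] turn deg [0.17, 0.12, -0.02] shift cm now [0.13, -0.13, 0.3] shift after turn [0.13, -0.13, 0.3] w 0.554 gf 0.0 F [-0.81, -0.3, 0.01] q6 -0.03
```

move_arm(
  rows=[
    [0.13, -0.13, 0.2, 0, 0, 0, 0],
    [0, 0, 0, 0, 0, 0, -0.1],
    [0, 0, 0, 0, 0, 0, -0.2],
    [0, 0, 0, 0, 0, 0, -0.25],
    [0, 0, 0, 0, 0, 0, -0.3],
    [0, 0, 0, 0, 0, 0, -0.35],
    [0, 0, 0, 0, 0, 0, -0.4],
    [0, 0, 0, 0, 0, 0, -0.45],
    [0, 0, 0, 0, 0, 0, -0.5],
    [0, 0, 0, 0, 0, 0, -0.6],
    [0, 0, 0, 0, 0, 0, -1],
    [0, 0, 0, 0, 0, 0, -1],
    [0, 0, 0, 0, 0, 0, -1],
  ],
)

```text
time: 22.02
tool_pos: [0.4727, 0.266, 0.0596]
tool_rot: [0.002, 0.553, 0.833, 0.0]
contact_force: [1.4, 0.9, 4.1]
gripper_width: 0.251
grasp_force: 59.3
```

```bash
python3 go.py .574 -.2015 .18 .32
```

```text
t 22.02 pos [0.4727, 0.266, 0.0596] turn deg [0.14, 0.11, 4.58] shift cm now [-47.03, -8.84, -11.97] shift after turn [-47.56, -5.09, -12.04] w 0.251 gf 59.3 F [1.44, 0.94, 4.15] q6 -0.02
```

move_arm(
  rows=[
    [0, 0, -0.3, 0, 0, 0, -1],
    [0, 0, -0.8, 0, 0, 0, -1],
    [0, 0, -1.6, 0, 0, 0, -1],
    [0, 0, -2.2, 0, 0, 0, -1],
    [0, 0, -2.4, 0, 0, 0, -1],
    [0, 0, -2.2, 0, 0, 0, -1],
    [0, 0, -1.5, 0, 0, 0, -1],
    [0, 0, -0.8, 0, 0, 0, -1],
    [0, 0, -0.2, 0, 0, 2.3, -1],
    [0, 0, 0, 0, 0, 2.3, -1],
  ],
)

```text
time: 22.85
tool_pos: [0.4719, 0.2659, 0.1796]
tool_rot: [0.001, 0.586, 0.81, 0.0]
contact_force: [0.7, 0.0, -1.7]
gripper_width: 0.247
grasp_force: 58.8
```

```bash
python3 go.py .574 -.2015 .12 .32
```

```text
t 22.85 pos [0.4719, 0.2659, 0.1796] turn deg [0.1, 0.11, -0.13] shift cm now [-47.58, -4.91, 6.04] shift after turn [-47.58, -5.01, 5.96] w 0.247 gf 58.8 F [0.68, 0.02, -1.74] q6 0.06
```

move_arm(
  rows=[
    [-1, -0.1, 0, 0, 0, 0, -1],
    [-2, -0.2, 0, 0, 0, 0, -1],
    [-3, -0.3, 0, 0, 0, 0, -1],
    [-3, -0.3, 0, 0, 0, 0, -1],
    [-3, -0.3, 0, 0, 0, 0, -1],
    [-3, -0.3, 0, 0, 0, 0, -1],
    [-3, -0.3, 0, 0, 0, 0, -1],
    [-3, -0.3, 0, 0, 0, 0, -1],
    [-3, -0.3, 0, 0, 0, 0, -1],
    [-3, -0.3, 0, 0, 0, 0, -1],
    [-3, -0.3, 0, 0, 0, 0, -1],
    [-3, -0.3, 0, 0, 0, 0, -1],
    [-3, -0.3, 0, 0, 0, 0, -1],
    [-3, -0.3, 0, 0, 0, 0, -1],
    [-3, -0.4, 0, 0, 0, 0, -1],
    [-2.4, -0.4, 0, 0, 0, 0, -1],
    [-1.6, -0.3, 0.5, 0, 0, 0, -1],
    [-1, -0.2, 1.2, 0, 0, 0, -1],
    [-0.6, -0.1, 2, 0, 0, 0, -1],
    [0, 0, 2, 0, 0, 0, -1],
  ],
)

```text
time: 24.52
tool_pos: [0.5711, -0.2035, 0.1214]
tool_rot: [0.001, 0.586, 0.81, 0.0]
contact_force: [0.7, 0.4, -2.4]
gripper_width: 0.251
grasp_force: 58.8
```

```bash
python3 go.py .574 -.2015 .0476 .32
```

```text
t 24.52 pos [0.5711, -0.2035, 0.1214] turn deg [0.08, 0.11, -0.05] shift cm now [0.12, 0.33, 7.38] shift after turn [0.1, 0.34, 7.38] w 0.251 gf 58.8 F [0.73, 0.4, -2.37] q6 -0.78
```

move_arm(
  rows=[
    [0.1, 0.34, 0.5, 0, 0, 0, -1],
    [0, 0, 1.2, 0, 0, 0, -1],
    [0, 0, 1.5, 0, 0, 0, -1],
    [0, 0, 1.3, 0, 0, 0, -1],
    [0, 0, 1, 0, 0, 0, -1],
    [0, 0, 0.6, 0, 0, 0, -1],
    [0, 0, 0.4, 0, 0, 0, -1],
    [0, 0, 0.2, 0, 0, 0, -1],
    [0, 0, 0, 0, 0, 0, -1],
  ],
)

```text
time: 25.27
tool_pos: [0.5745, -0.2007, 0.0559]
tool_rot: [0.001, 0.586, 0.811, 0.0]
contact_force: [0.2, -0.2, -2.3]
gripper_width: 0.25
grasp_force: 58.8
```

```bash
python3 go.py .574 -.2015 .0476 .32
```

```text
t 25.27 pos [0.5745, -0.2007, 0.0559] turn deg [0.09, 0.11, -0.02] shift cm now [-0.06, -0.08, 0.83] shift after turn [-0.06, -0.08, 0.83] w 0.25 gf 58.8 F [0.2, -0.24, -2.33] q6 -0.78
```

move_arm(
  rows=[
    [-0.06, -0.08, 0.2, 0, 0, 0, -1],
    [0, 0, 0.2, 0, 0, 0, -1],
    [0, 0, 0.15, 0, 0, 0, -1],
    [0, 0, 0.08, 0, 0, 0, -1],
    [0, 0, 0.04, 0, 0, 0, -1],
    [0, 0, 0, 0, 0, 0, -1],
  ],
)

```text
time: 25.77
tool_pos: [0.5738, -0.2015, 0.0491]
tool_rot: [0.001, 0.586, 0.811, 0.0]
contact_force: [0.7, -0.0, -1.3]
gripper_width: 0.25
grasp_force: 58.8
```

```bash
python3 go.py .574 -.2015 .0476 .32
```

```text
t 25.77 pos [0.5738, -0.2015, 0.0491] turn deg [0.08, 0.1, -0.02] shift cm now [-0.0, 0.02, 0.15] shift after turn [-0.0, 0.02, 0.15] w 0.25 gf 58.8 F [0.73, -0.04, -1.28] q6 -0.78
```

move_arm(
  rows=[
    [0, 0, 0.05, 0, 0, 0, -1],
    [0, 0, 0.04, 0, 0, 0, -1],
    [0, 0, 0.03, 0, 0, 0, -1],
    [0, 0, 0.03, 0, 0, 0, -1],
    [0, 0, 0, 0, 0, 0, -1],
  ],
)

```text
time: 26.18
tool_pos: [0.5739, -0.2015, 0.0477]
tool_rot: [0.001, 0.586, 0.811, 0.0]
contact_force: [0.1, -0.4, -1.3]
gripper_width: 0.249
grasp_force: 58.8
```

```bash
python3 go.py .574 -.2015 .0476 .32
```

```text
t 26.18 pos [0.5739, -0.2015, 0.0477] turn deg [0.08, 0.11, -0.02] shift cm now [-0.0, 0.01, 0.01] shift after turn [-0.0, 0.01, 0.01] w 0.249 gf 58.8 F [0.08, -0.36, -1.31] q6 -0.78
```

move_arm(
  rows=[
    [0, 0, 0.03, 0, 0, 0, -1],
    [0, 0, 0.03, 0, 0, 0, -1],
    [0, 0, 0, 0, 0, 0, -1],
  ],
)

```text
time: 26.43
tool_pos: [0.5739, -0.2015, 0.0476]
tool_rot: [0.001, 0.586, 0.811, 0.0]
contact_force: [-1.6, 0.1, 2.5]
gripper_width: 0.252
grasp_force: 59.2
```

move_arm(
  rows=[
    [0, 0, 0, 0, 0, 0, -0.5],
    [0, 0, 0, 0, 0, 0, -0.4],
    [0, 0, 0, 0, 0, 0, -0.1],
    [0, 0, 0, 0, 0, 0, 0.4],
    [0, 0, 0, 0, 0, 0, 1],
    [0, 0, 0, 0, 0, 0, 1],
    [0, 0, 0, 0, 0, 0, 1],
    [0, 0, 0, 0, 0, 0, 1],
    [0, 0, -0.5, 0, 0, 0, 1],
    [0, 0, -1, 0, 0, 0, 1],
    [0, 0, -2, 0, 0, 0, 1],
    [0, 0, -2.5, 0, 0, 0, 1],
    [0, 0, -2.5, 0, 0, 0, 1],
    [0, 0, -2, 0, 0, 0, 1],
    [0, 0, -1.3, 0, 0, 0, 1],
    [0, 0, -0.5, 0, 0, 0, 1],
    [0, 0, 0, 0, 0, 3.7, 1],
    [0, 0, 0, 0, 0, 3.7, 1],
  ],
)

```text
time: 27.93
tool_pos: [0.5735, -0.2013, 0.1702]
tool_rot: [0.001, 0.638, 0.77, 0.0]
contact_force: [0.1, -0.6, -0.3]
gripper_width: 0.998
grasp_force: 0.0
```

```bash
python3 go.py .455 .3225 .16 .19
```

```text
t 27.93 pos [0.5735, -0.2013, 0.1702] turn deg [0.1, 0.1, -0.15] shift cm now [53.67, -1.89, 0.93] shift after turn [53.68, -1.74, 1.02] w 0.998 gf 0.0 F [0.14, -0.61, -0.31] q6 -0.65
```

move_arm(
  rows=[
    [1, 0, 0, 0, 0, 0, 1],
    [2, -0.1, 0, 0, 0, 0, 1],
    [3.2, -0.1, 0, 0, 0, 0, 1],
    [3.2, -0.1, 0, 0, 0, 0, 1],
    [3.2, -0.1, 0, 0, 0, 0, 1],
    [3.2, -0.1, 0, 0, 0, 0, 1],
    [3.2, -0.1, 0, 0, 0, 0, 1],
    [3.2, -0.1, 0, 0, 0, 0, 1],
    [3.2, -0.1, 0, 0, 0, 0, 1],
    [3.2, -0.1, 0, 0, 0, 0, 1],
    [3.2, -0.1, 0, 0, 0, 0, 1],
    [3.2, -0.1, 0, 0, 0, 0, 1],
    [3.2, -0.1, 0, 0, 0, 0, 1],
    [3.2, -0.1, 0.1, 0, 0, 0, 1],
    [3.2, -0.1, 0.2, 0, 0, 0, 1],
    [3, -0.1, 0.2, 0, 0, 0, 1],
    [2.5, -0.1, 0.2, 0, 0, 0, 1],
    [1.8, -0.1, 0.2, 0, 0, 0, 1],
    [1.1, 0, 0.1, 0, 0, 0, 1],
    [0.7, 0, 0, 0, 0, 0, 1],
  ],
)

```text
time: 29.6
tool_pos: [0.454, 0.3237, 0.1581]
tool_rot: [0.001, 0.636, 0.772, -0.001]
contact_force: [0.3, 0.2, 0.2]
gripper_width: 1.0
grasp_force: 0.0
```

```bash
python3 go.py .455 .3225 .057 .19;  python3 - <<'E'
from plant import manip
import cv2,numpy as np
f=manip.grab_frame("scene")["img"];g=manip.grab_frame("top")["img"]
z=lambda a:cv2.resize(cv2.convertScaleAbs(a,alpha=1.4),None,fx=4,fy=4,interpolation=cv2.INTER_CUBIC)
cv2.imwrite("pics/g.png",np.vstack([z(f[225:305,400:540])[:290],z(g[110:180+10,340:480])[:290]]))
cv2.imwrite("pics/s_full.png",f);cv2.imwrite("pics/t_full.png",g)
E
```

```text
t 29.6 pos [0.454, 0.3237, 0.1581] turn deg [-0.01, 0.13, 0.18] shift cm now [-0.11, 0.08, 10.11] shift after turn [-0.14, 0.08, 10.11] w 1.0 gf 0.0 F [0.34, 0.16, 0.19] q6 0.29
```

View pics/g.png

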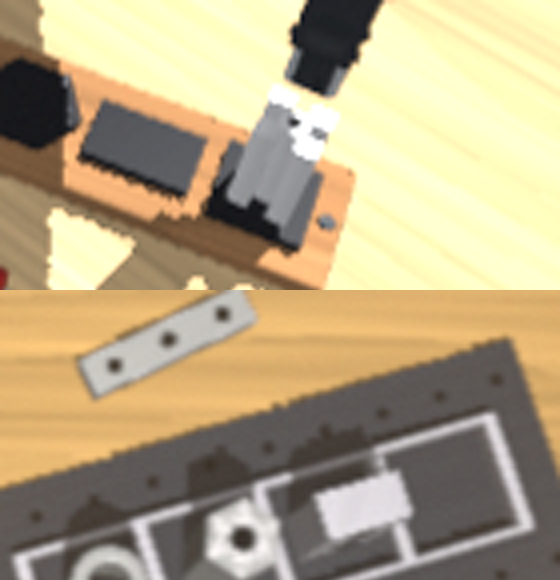

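move_arm(
  rows=[
    [-0.12, 0.08, 0.8, 0, 0, 0, 1],
    [0, 0, 1.5, 0, 0, 0, 1],
    [0, 0, 2, 0, 0, 0, 1],
    [0, 0, 2, 0, 0, 0, 1],
    [0, 0, 1.6, 0, 0, 0, 1],
    [0, 0, 1.2, 0, 0, 0, 1],
    [0, 0, 0.7, 0, 0, 0, 0.6],
    [0, 0, 0.25, 0, 0, 0, 0.4],
    [0, 0, 0, 0, 0, 0, 0.2],
    [0, 0, 0, 0, 0, 0, 0.1],
  ],
)

```text
time: 30.53
tool_pos: [0.4572, 0.3216, 0.0595]
tool_rot: [0.001, 0.637, 0.771, 0.001]
contact_force: [0.4, 1.4, 0.2]
gripper_width: 0.548
grasp_force: 0.0
```

```bash
python3 go.py .455 .3225 .057 .19
```

```text
t 30.53 pos [0.4572, 0.3216, 0.0595] turn deg [0.18, 0.07, 0.01] shift cm now [0.13, -0.2, 0.25] shift after turn [0.13, -0.2, 0.25] w 0.548 gf 0.0 F [0.38, 1.4, 0.25] q6 0.29
```

move_arm(
  rows=[
    [0.13, -0.2, 0.2, 0, 0, 0, 0.05],
    [0, 0, 0, 0, 0, 0, -0.1],
    [0, 0, 0, 0, 0, 0, -0.15],
    [0, 0, 0, 0, 0, 0, -0.2],
    [0, 0, 0, 0, 0, 0, -0.25],
    [0, 0, 0, 0, 0, 0, -0.3],
    [0, 0, 0, 0, 0, 0, -0.35],
    [0, 0, 0, 0, 0, 0, -0.5],
    [0, 0, 0, 0, 0, 0, -1],
    [0, 0, 0, 0, 0, 0, -1],
    [0, 0, 0, 0, 0, 0, -1],
    [0, 0, 0, 0, 0, 0, -1],
  ],
)

```text
time: 31.53
tool_pos: [0.455, 0.3227, 0.0574]
tool_rot: [0.002, 0.637, 0.771, 0.001]
contact_force: [0.9, 0.2, 4.9]
gripper_width: 0.344
grasp_force: 59.7
```

```bash
python3 go.py .5929 -.2584 .18 .32
```

```text
t 31.53 pos [0.455, 0.3227, 0.0574] turn deg [0.18, 0.08, -7.42] shift cm now [-59.69, 2.58, -12.17] shift after turn [-59.5, -5.19, -12.26] w 0.344 gf 59.7 F [0.86, 0.25, 4.91] q6 0.3
```

move_arm(
  rows=[
    [0, 0, -0.3, 0, 0, 0, -1],
    [0, 0, -0.8, 0, 0, 0, -1],
    [0, 0, -1.6, 0, 0, 0, -1],
    [0, 0, -2.2, 0, 0, 0, -1],
    [0, 0, -2.4, 0, 0, 0, -1],
    [0, 0, -2.2, 0, 0, 0, -1],
    [0, 0, -1.5, 0, 0, 0, -1],
    [0, 0, -0.8, 0, 0, -1, -1],
    [0, 0, -0.2, 0, 0, -3.2, -1],
    [0, 0, 0, 0, 0, -3.2, -1],
  ],
)

```text
time: 32.37
tool_pos: [0.4538, 0.3225, 0.177]
tool_rot: [0.001, 0.584, 0.812, -0.0]
contact_force: [0.1, -0.1, -1.5]
gripper_width: 0.343
grasp_force: 59.2
```

```bash
python3 go.py .5929 -.2584 .12 .32
```

```text
t 32.37 pos [0.4538, 0.3225, 0.177] turn deg [0.08, 0.11, 0.18] shift cm now [-59.49, -5.26, 5.8] shift after turn [-59.51, -5.07, 5.7] w 0.343 gf 59.2 F [0.06, -0.13, -1.54] q6 0.16
```

move_arm(
  rows=[
    [-1, -0.1, 0, 0, 0, 0, -1],
    [-2, -0.2, 0, 0, 0, 0, -1],
    [-3, -0.25, 0, 0, 0, 0, -1],
    [-3, -0.25, 0, 0, 0, 0, -1],
    [-3, -0.25, 0, 0, 0, 0, -1],
    [-3, -0.25, 0, 0, 0, 0, -1],
    [-3, -0.25, 0, 0, 0, 0, -1],
    [-3, -0.25, 0, 0, 0, 0, -1],
    [-3, -0.25, 0, 0, 0, 0, -1],
    [-3, -0.25, 0, 0, 0, 0, -1],
    [-3, -0.25, 0, 0, 0, 0, -1],
    [-3, -0.25, 0, 0, 0, 0, -1],
    [-3, -0.25, 0, 0, 0, 0, -1],
    [-3, -0.25, 0, 0, 0, 0, -1],
    [-3, -0.25, 0, 0, 0, 0, -1],
    [-3, -0.25, 0, 0, 0, 0, -1],
    [-3, -0.25, 0, 0, 0, 0, -1],
    [-3, -0.25, 0, 0, 0, 0, -1],
    [-2.8, -0.3, 0, 0, 0, 0, -1],
    [-2.2, -0.2, 0, 0, 0, 0, -1],
  ],
)

```text
time: 34.03
tool_pos: [0.5833, -0.2266, 0.1762]
tool_rot: [-0.0, 0.587, 0.81, -0.0]
contact_force: [0.2, 0.5, -1.9]
gripper_width: 0.344
grasp_force: 59.2
```

move_arm(
  rows=[
    [-1.6, -0.2, 0, 0, 0, 0, -1],
    [-1.1, 0, 0.5, 0, 0, 0, -1],
    [-0.6, 0, 1.2, 0, 0, 0, -1],
    [-0.2, 0, 2, 0, 0, 0, -1],
    [0, 0, 1.5, 0, 0, 0, -1],
    [0, 0, 0.5, 0, 0, 0, -1],
  ],
)

```text
time: 34.53
tool_pos: [0.5913, -0.256, 0.1157]
tool_rot: [-0.003, 0.585, 0.811, -0.0]
contact_force: [-0.2, 0.7, -2.3]
gripper_width: 0.341
grasp_force: 59.2
```

```bash
python3 go.py .5929 -.2584 .0454 .32
```

```text
t 34.53 pos [0.5913, -0.256, 0.1157] turn deg [-0.2, -0.23, 0.01] shift cm now [-0.3, 0.1, 7.03] shift after turn [-0.28, 0.08, 7.03] w 0.341 gf 59.2 F [-0.19, 0.65, -2.27] q6 -0.84
```

move_arm(
  rows=[
    [-0.2, 0, 0.5, 0, 0, 0, -1],
    [0, 0, 1.2, 0, 0, 0, -1],
    [0, 0, 1.5, 0, 0, 0, -1],
    [0, 0, 1.2, 0, 0, 0, -1],
    [0, 0, 0.9, 0, 0, 0, -1],
    [0, 0, 0.5, 0, 0, 0, -1],
    [0, 0, 0.3, 0, 0, 0, -1],
    [0, 0, 0, 0, 0, 0, -1],
  ],
)

```text
time: 35.2
tool_pos: [0.5941, -0.2598, 0.0589]
tool_rot: [0.001, 0.586, 0.811, 0.0]
contact_force: [-0.6, 0.3, -1.7]
gripper_width: 0.341
grasp_force: 59.2
```

```bash
python3 go.py .5929 -.2584 .0454 .32
```

```text
t 35.2 pos [0.5941, -0.2598, 0.0589] turn deg [0.04, 0.06, -0.02] shift cm now [0.18, -0.07, 1.35] shift after turn [0.18, -0.07, 1.35] w 0.341 gf 59.2 F [-0.59, 0.34, -1.74] q6 -0.85
```

move_arm(
  rows=[
    [0.16, -0.07, 0.3, 0, 0, 0, -1],
    [0, 0, 0.3, 0, 0, 0, -1],
    [0, 0, 0.25, 0, 0, 0, -1],
    [0, 0, 0.15, 0, 0, 0, -1],
    [0, 0, 0.1, 0, 0, 0, -1],
    [0, 0, 0.05, 0, 0, 0, -1],
    [0, 0, 0, 0, 0, 0, -1],
  ],
)

```text
time: 35.78
tool_pos: [0.5933, -0.2588, 0.0482]
tool_rot: [0.001, 0.586, 0.811, 0.0]
contact_force: [0.3, -0.3, -1.1]
gripper_width: 0.346
grasp_force: 59.2
```

```bash
python3 go.py .5929 -.2584 .0454 .32
```

```text
t 35.78 pos [0.5933, -0.2588, 0.0482] turn deg [0.09, 0.1, -0.03] shift cm now [0.05, -0.02, 0.28] shift after turn [0.05, -0.02, 0.28] w 0.346 gf 59.2 F [0.29, -0.26, -1.05] q6 -0.85
```

move_arm(
  rows=[
    [0, 0, 0.08, 0, 0, 0, -1],
    [0, 0, 0.06, 0, 0, 0, -1],
    [0, 0, 0.05, 0, 0, 0, -1],
    [0, 0, 0.04, 0, 0, 0, -1],
    [0, 0, 0.03, 0, 0, 0, -1],
    [0, 0, 0.02, 0, 0, 0, -1],
    [0, 0, 0, 0, 0, 0, -1],
  ],
)

```text
time: 36.37
tool_pos: [0.5933, -0.2588, 0.0455]
tool_rot: [0.001, 0.586, 0.811, 0.0]
contact_force: [0.6, -0.8, -0.9]
gripper_width: 0.346
grasp_force: 59.3
```

move_arm(
  rows=[
    [0, 0, 0.03, 0, 0, 0, -1],
    [0, 0, 0.03, 0, 0, 0, -1],
    [0, 0, 0, 0, 0, 0, -1],
  ],
)

```text
time: 36.62
tool_pos: [0.5933, -0.2588, 0.0454]
tool_rot: [0.001, 0.586, 0.811, 0.0]
contact_force: [-2.3, 0.9, 4.4]
gripper_width: 0.341
grasp_force: 59.8
```

Contact at the floor; release, rise and back off towards the middle for a clear view.

move_arm(
  rows=[
    [0, 0, 0, 0, 0, 0, -0.3],
    [0, 0, 0, 0, 0, 0, -0.2],
    [0, 0, 0, 0, 0, 0, 0.1],
    [0, 0, 0, 0, 0, 0, 0.5],
    [0, 0, 0, 0, 0, 0, 1],
    [0, 0, 0, 0, 0, 0, 1],
    [0, 0, 0, 0, 0, 0, 1],
    [0, 0, 0, 0, 0, 0, 1],
    [0, 0, -0.5, 0, 0, 0, 1],
    [0, 0, -1, 0, 0, 0, 1],
    [0, 0, -2, 0, 0, 0, 1],
    [0, 0, -2.5, 0, 0, 0, 1],
    [0, 0, -2.5, 0, 0, 0, 1],
    [0, 0, -2.5, 0, 0, 0, 1],
    [0, 0, -2, 0, 0, 0, 1],
    [0, 0, -1, 0, 0, 0, 1],
  ],
)

```text
time: 37.95
tool_pos: [0.5946, -0.2594, 0.1901]
tool_rot: [0.005, 0.586, 0.811, 0.0]
contact_force: [-0.6, 0.2, 0.6]
gripper_width: 1.001
grasp_force: 0.0
```

move_arm(
  rows=[
    [1, 0, 0, 0, 0, 0, 1],
    [2, 0, 0, 0, 0, 0, 1],
    [3, 0, 0, 0, 0, 0, 1],
    [3, 0, 0, 0, 0, 0, 1],
    [3, 0, 0, 0, 0, 0, 1],
    [3, 0, 0, 0, 0, 0, 1],
    [3, 0, 0, 0, 0, 0, 1],
    [3, 0, 0, 0, 0, 0, 1],
    [3, 0, 0, 0, 0, 0, 1],
    [3, 0, 0, 0, 0, 0, 1],
    [3, 0, 0, 0, 0, 0, 1],
    [3, 0, 0, 0, 0, 0, 1],
    [3, 0, 0, 0, 0, 0, 1],
    [3, 0, 0, 0, 0, 0, 1],
    [3, 0, 0, 0, 0, 0, 1],
    [2, 0, 0, 0, 0, 0, 1],
    [1, 0, 0, 0, 0, 0, 1],
    [0, 0, 0, 0, 0, 0, 1],
  ],
)

```text
time: 39.45
tool_pos: [0.45, 0.17, 0.1826]
tool_rot: [0.0, 0.584, 0.812, -0.001]
contact_force: [0.5, -1.2, 1.3]
gripper_width: 1.001
grasp_force: 0.0
```

Run:
```python
from plant import manip
import cv2,numpy as np
f=manip.grab_frame("scene")["img"];g=manip.grab_frame("top")["img"]
z=lambda a:cv2.resize(cv2.convertScaleAbs(a,alpha=1.4),None,fx=3.4,fy=3.4,interpolation=cv2.INTER_CUBIC)
cv2.imwrite("pics/i.png",np.vstack([z(f[130:218,180:350]),z(g[115:203,320:490])]))
```

```text
(no output)
```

View pics/i.png

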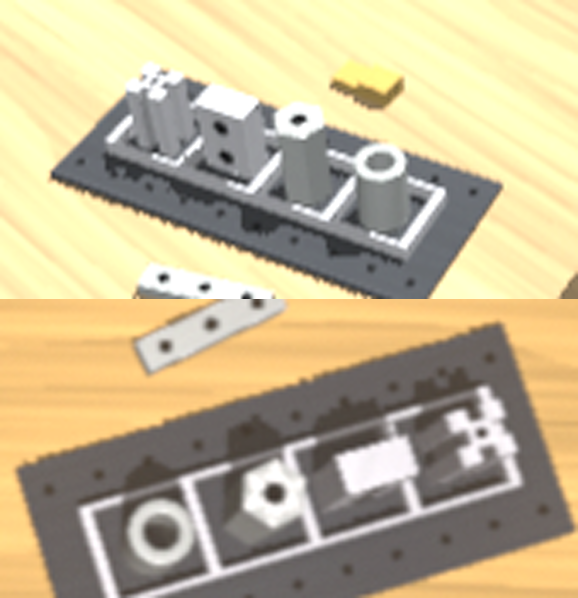

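All four blanks stand upright, one to a pocket: from the left, tube (160,530), hex (272,490), bar (375,465) and profile (480,430) in the top view. That is the reverse of their order on the rail, and the arm is clear of them.

```bash
python3 -c "
from plant import manip
print(manip.job_done())"
```

```text
the job is handed in; nothing more can be done
None
```

All four blanks stand upright in the pallet pockets in reverse order (tube, hex, bar, profile from the robot's left), confirmed in the last camera images, and the job was handed in at about 39.5 s; no verdict was returned.

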